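# Pack hat-shaped vessel lids up-down-up in a packing stand

### The job

Pack the three large vessel lids tight in the packing stand, plug up, plug down, plug up. Set the large lid from the bench (not the small one) plug up beside the one already in the stand, brim to brim and up against the fence, and let go; then press the ejector tab all the way to push the held, plug-down lid out of its nest, let the tab spring back, and slide that lid, without lifting it, fully home against the tall stop, so that its plug lies between the other two plugs. Leave everything else where it is.

Things in the scene. Friction and masses are not known exactly. Their poses are not given: they have to be found in the camera images.
- stand: fixed aluminium packing stand. Origin on the bench under the middle of the finished pack; x is the way the ejector pushes (roughly away from the robot), y left of that. Plug-up lids stand on the bench itself. Left cheek 14 mm high, inner face y = +97.5 mm (x -63 to +58); a 14 mm high crossbar x -63 to -51, y +35 to +102 joins it. The -y side is open
- fence (a point): foot of the fence's inner face, at stand x = +48 mm, y = 0; axes as the stand. The fence is 14 mm high, 10 mm thick, y -104 to +104 mm; in its middle stands the tall stop, 30 mm wide, same face, up to z = 54 mm
- nest (a point): on the nest's platform, stand x = -95 mm, y = 0, z = 9.5 mm. The platform is 70 mm wide, x -182 to -48 mm, and ends in an equally high tongue between the two brims (34 mm wide to x = -39, then 16 mm wide to x = -31.5). Two guide rails on it, tops 26 mm over the bench, inner faces y = +-25 mm, outer faces +-33, x -172 to -50 mm, guide lid_b's plug
- ejector (a joint): travel of the ejector (m): 0 at rest, 0.067 fully pressed towards stand +x. The spring returns it: 2.1 N at rest, 6.1 N fully pressed, plus 1 to 3 N to move the lid. Its bar (24 mm wide, z 11.5 to 27 mm) starts about 3 mm behind lid_b's plug and pushes it from under the brim. Fully pressed it leaves lid_b about 30 mm short of home
- tab (a point): middle of the back face (the one to push, looking to stand -x) of the ejector's upright grey tab, 53 mm above the bench; at rest at stand x = -165 mm; moves with the ejector. Tab 46 mm wide, 10 mm thick, z 35 to 71 mm. Nothing stands behind it above z = 28 mm
- lid_a: white hat-shaped vessel lid: round brim 96 mm across, 8 mm thick, with a solid plug 44 mm across, 30 mm long (38 mm overall, 0.14-0.28 kg), flat dark dots on the face that looks up. Plug up on the bench in the left (+y) place of the stand, nearly against fence and cheek, at about y = +49 mm. Origin: centre of the brim's underside, z up
- lid_c: white hat-shaped vessel lid: round brim 96 mm across, 8 mm thick, with a solid plug 44 mm across, 30 mm long (38 mm overall, 0.14-0.28 kg), flat dark dots on the face that looks up. Plug up on the open bench right of the stand. Origin: centre of the brim's underside, z up. It belongs at stand x = 0, y = -48 mm
- lid_b: white hat-shaped vessel lid: round brim 96 mm across, 8 mm thick, with a solid plug 44 mm across, 30 mm long (38 mm overall, 0.14-0.28 kg), flat dark dots on the face that looks up. Plug down in the nest, on its platform. Origin: centre of the plug's end (lowest) face, z up; brim 30 to 38 mm above. Home is stand x = 0, y = 0, z = 8 mm, plug on the other two brims, brim over their plugs
- small_lid: a smaller lid of the same kind that is not part of the pack: brim 74 mm x 8 mm, plug 30 mm x 24 mm, plug up on the bench; origin at the centre of its underside. It and lid_c may be in each other's place
- amber_bottle: amber glass bottle with cap, 72 mm in diameter, 150 mm high, origin under its centre; bystander
- clear_bottle: clear glass bottle with cap, 70 mm in diameter, 140 mm high, origin under its centre; bystander
- beaker: glass beaker, 70 mm in diameter, 90 mm high, origin under its centre; bystander
- mouse: computer mouse, 105 x 60 x 33 mm, origin under its centre; bystander
- spatula: lab spatula 200 mm long lying along its x axis on the bench; bystander
Mind the look-alikes: they are no part of the job. Leave any blue look-alike of the lid_c alone. What is shaped like the lid_b but turquoise is not meant.

How it is judged:
By the outcome, as a careful person would: the job done as asked, in the order asked, and still so for the second after the job is handed in, with the robot touching nothing.
It also fails if it takes over 58 s, if anything falls off the work surface, if the arm or the gripper's body presses on something with over 40 N, if the wrist force passes 120 N, or if a joint passes its speed limit or range.

### The arm

A 7-joint arm with a two-finger parallel gripper is mounted at the origin on the work surface. World frame = base frame: x ahead of the robot, y to its left, z up, the work surface at z = 0. Lengths are in m, angles in rad, forces in N, time in s.
With the tool pointing down it reaches from about 0.425 to 0.875 m from the base axis. Payload 4.7 kg.
Tool frame: the origin (TCP) lies on the mounting face of the last link; the fingertips stand 182 mm ahead of it and the grasp point (between the pads) lies 164 mm ahead of it (ctrl.finger_overhang is the distance from the TCP to the fingertips, in m); z points along the fingers, y is the line along which they close (so a half turn about z gives the same grasp; the last joint's range is limited). The gripper opens to 87 mm and grips with 3 to 60 N. Pads are 19 mm wide; open, the fingers measure 117 mm over their backs; the gripper's body (75 mm by 190 mm) begins 51 mm behind the grasp point.
Start: joints at [1.342, 0.321, -0.07, 1.45, 0.023, 1.371, -0.057], TCP at [0.156, -0.631, 0.405] pointing down, gripper open.
Joint ranges: [-2.86, 2.86], [-0.3, 2.09], [-1.38, 1.24], [0.06, 2.45], [-1.56, 4.7], [0.09, 2.05], [-2.69, 2.69]. Speed limits (rad/s): [2.57, 2.57, 3.14, 3.14, 3.14, 3.14, 3.14].

### API

Orientations are given as a rotation vector (axis times angle).
In Python, from bench import ctrl gives the robot as it stands.
- The arm moves only by the shell command python3 -m jog 'ROWS' [FORCE]. ROWS is a JSON object of lists of equal length, an entry for each row: "translation": the shift along the tool's x, y, z as a fraction of full scale, a list of three; "yaw": the turn about the tool's z as a fraction of full scale; "jaw": the closure, from 0 (fully open) to 1 (shut). In form: {"translation": [[dx, dy, dz], ...], "yaw": [yaw, ...], "jaw": [jaw, ...]}. A call has 1 to 8 rows; each row is the pose to reach, as a shift and turn from the pose commanded when the call began, along the tool's axes at that moment, turning the shorter way round; what a row does not reach only later rows make up. Full scale, the value 1, is 0.2 m for a shift and 180 degrees for a turn. A row lasts 1/8 s, in which the tool goes at most 62.5 mm and 10.7 degrees, less where a joint would pass 70% of its speed; a pose out of reach is approached as far as the arm can. A call with a number of a shift or a turn outside -1 to 1 is refused whole. A call with a gripper value outside its range is refused whole. The fingers move at their own pace and stop on an object; FORCE is the grip in N (left out, the last holds). Time passes only in rows, so rows that repeat a pose let the fingers close. It gives the time, the measured TCP pose, the force, the opening and the grip force at its end, in the units of the state.
- ctrl.get_state(): the state, without advancing time (a new reading comes with each control period).
- ctrl.get_image(name): name is "scene" or "top"; returns a dict with "pixels" (384x512x3 uint8, blue, green, red), "fx", "fy", "cx", "cy" (pixels), "R" (3x3) and "t" (3): a world point X has camera coordinates R X + t. Camera axes: x right, y down, z forward; pixel columns grow to the right and rows downward; lengths in m; the calibration is good to about 2 mm. A picture is of the moment at which its call begins. There is no depth.
- ctrl.close_job(): hands the job in; it is judged then, once.
Trained networks look in a picture, given as the dict that the camera call returned (one of the last four; its "shot" number tells which), for a name from the list of things; names that differ only in an ending like _2 or _b are one class to them, and where a whole thing is asked for, a point or a joint stands for the part that bears it (a point fixed in the world has none). Each returns a list of dicts, best first, with "p" (0 to 1); they miss things now and then, are a little off and sometimes report something else, mostly with a low value. They report only what shows in the picture. A call takes as long as a camera call. They do not tell look-alikes from the thing itself.
- ctrl.silhouettes(label, picture): "region" (384x512 bool, what is visible of it) and "at" ([column, row] in pixels, amid what is visible of it).
The state is a dict: "time": time; "joint_positions": joint angles; "qd": joint speeds; "joint_torque": joint torques, N m; "position": TCP position; "tool_rot": TCP orientation; "ft_force": force on the tool from outside, world axes, zero at the start; "torque": the same for the moment, N m; "grip_width": opening from 0.0 (shut) to 1.0 (fully open); "grip_force": force on a finger pad.
Only numpy, scipy, OpenCV 4.12 (cv2) and the standard library are available. Lean on these libraries where they do the work, as an engineer would, in place of code of your own. Each camera call takes 0.05 s, during which the arm holds its last target. There are 200 camera calls.

## Working session

There is one attempt and no reset: what is moved stays moved. The work goes in short steps, Python scripts to look and compute and a shell command to move; the robot and the scene stay as the last step left them, time stands still between calls to the robot, and variables do not carry over. Pictures are saved under pics/ and viewed, at most 10 in all, crops included, and the job is handed in when it is done.

```bash
ls; mkdir -p pics; cat > h.py <<'E'
import numpy as np, cv2
from bench import ctrl
def ray(im,u,v,z):
    R=np.array(im["R"]);t=np.array(im["t"])
    d=R.T@np.array([(u-im["cx"])/im["fx"],(v-im["cy"])/im["fy"],1]);o=-R.T@t
    return o+d*(z-o[2])/d[2]
def proj(im,X):
    c=np.array(im["R"])@np.array(X)+np.array(im["t"])
    return np.array([im["fx"]*c[0]/c[2]+im["cx"],im["fy"]*c[1]/c[2]+im["cy"]])
E
python3 - <<'E'
from h import *
a=ctrl.get_image("scene");b=ctrl.get_image("top")
for n,i in(("scene",a),("top",b)):
    cv2.imwrite(f"pics/{n}0.png",cv2.resize(i["pixels"],(800,600),interpolation=cv2.INTER_CUBIC))
    print(n,-np.array(i["R"]).T@i["t"],i["fx"])
    for l in ["lid_a","small_lid","ejector","stand","amber_bottle","clear_bottle","beaker","mouse","spatula"]:
        print(l,[(round(s["p"],2),np.round(s["at"]).tolist(),int(s["region"].sum()),np.round(ray(i,*s["at"],0.008)[:2],3).tolist()) for s in ctrl.silhouettes(l,i)])
print(ctrl.get_state())
E
```

```text
pics
scene [1.13971664 0.87465101 0.95752363] 411.5143522039968
lid_a [(0.95, [324.0, 241.0], 650, [0.488, 0.212]), (0.92, [240.0, 188.0], 355, [0.587, -0.156]), (0.87, [178.0, 170.0], 350, [0.744, -0.373]), (0.69, [218.0, 159.0], 283, [0.574, -0.364]), (0.63, [260.0, 234.0], 524, [0.649, 0.083])]
small_lid [(0.54, [274.0, 166.0], 183, [0.407, -0.211])]
ejector [(0.6, [281.0, 210.0], 440, [0.526, 0.019]), (0.42, [296.0, 205.0], 120, [0.465, 0.025])]
stand [(0.75, [270.0, 221.0], 1060, [0.588, 0.048])]
amber_bottle [(0.81, [363.0, 265.0], 1084, [0.449, 0.348])]
clear_bottle [(0.82, [315.0, 290.0], 1058, [0.625, 0.347]), (0.54, [192.0, 191.0], 427, [0.747, -0.231])]
beaker [(0.56, [374.0, 306.0], 886, [0.522, 0.472])]
mouse [(0.61, [193.0, 192.0], 433, [0.747, -0.224])]
spatula [(0.47, [234.0, 138.0], 224, [0.445, -0.468])]
top [ 0.4235961  -0.01271108  1.273553  ] 357.2585080199911
lid_a [(0.9, [303.0, 192.0], 550, [0.586, -0.172]), (0.87, [231.0, 176.0], 545, [0.648, 0.084]), (0.87, [353.0, 146.0], 531, [0.749, -0.359]), (0.78, [240.0, 198.0], 577, [0.569, 0.053]), (0.55, [186.0, 214
[... 700 characters left out ...]
e': 1.0, 'joint_positions': array([ 1.34211602,  0.32101291, -0.0701276 ,  1.45047279,  0.02263755,
        1.37079208, -0.0569098 ]), 'qd': array([ 0.00024662,  0.0005677 ,  0.00075844,  0.00176713,  0.00025663,
       -0.00054557, -0.00136132]), 'joint_torque': array([-4.18354539e-04, -4.91112757e+01, -4.03587436e-01, -3.12775362e+01,
       -6.36881939e-02,  3.37087316e-02,  2.97235977e-05]), 'position': array([ 0.15625766, -0.63095553,  0.40479205]), 'tool_rot': array([ 3.11835490e+00,  3.80474793e-01, -8.91331547e-05]), 'ft_force': array([-0.49643837, -0.06241709,  0.16074036]), 'torque': array([ 0.01670613, -0.00029392, -0.00218074]), 'grip_force': 0.0, 'grip_width': 1.000800290046232}
```

View pics/scene0.png

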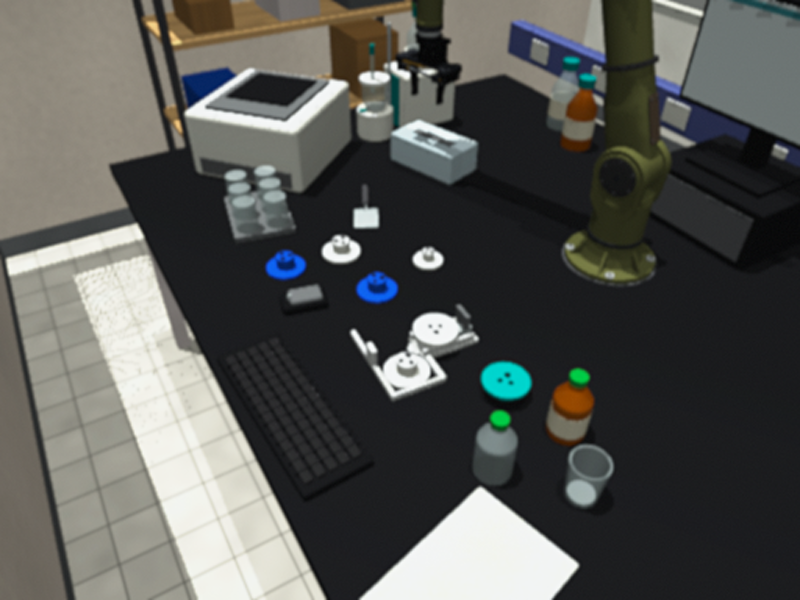

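View pics/top0.png

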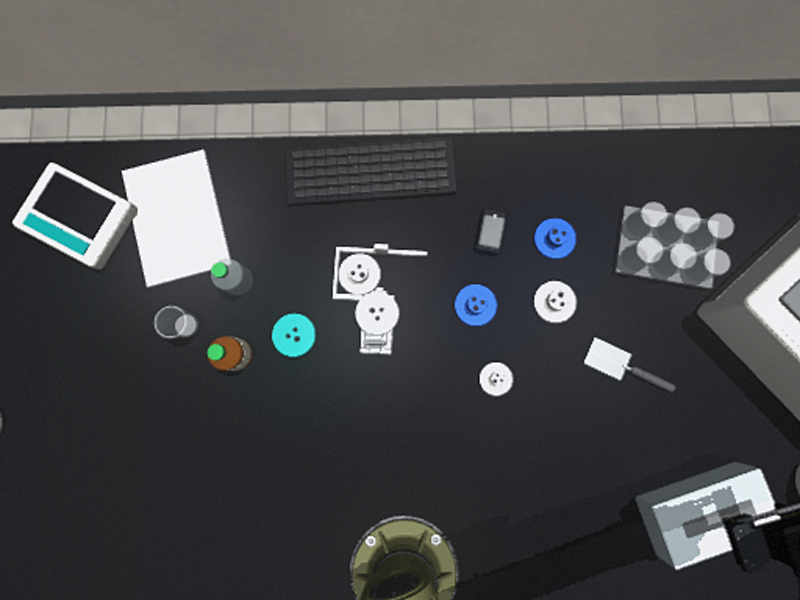

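The top view shows the white large lid_c at (556,301) and the small lid at (496,379). The stand has lid_a at (358,273) and lid_b at (377,312). Blue and turquoise look-alikes are separate. Next I fit the stand and lid poses against both images.

```bash
cat > fit.py <<'E'
from h import *
from scipy.optimize import minimize
S=4
def cyl(x,y,z0,z1,r):
    a=np.linspace(0,2*np.pi,40)
    return np.array([[x+r*np.cos(t),y+r*np.sin(t),z] for t in a for z in(z0,z1)])
def box(x0,x1,y0,y1,z0,z1): return np.array([[x,y,z] for x in(x0,x1) for y in(y0,y1) for z in(z0,z1)])
def lid(x,y,up=True,z=0.):
    return [cyl(x,y,z,z+8,48),cyl(x,y,z+8,z+38,22)] if up else [cyl(x,y,z,z+30,22),cyl(x,y,z+30,z+38,48)]
STAND=[box(48,58,-104,104,0,14),box(48,58,-15,15,0,54),box(-63,58,97.5,104,0,14),box(-63,-51,35,104,0,14),
 box(-182,-48,-35,35,0,9.5),box(-39,-31.5,-8,8,0,9.5),box(-48,-39,-17,17,0,9.5),box(-172,-50,25,33,0,26),box(-172,-50,-33,-25,0,26)]
TAB=lambda e=0:[box(-165+e,-155+e,-23,23,35,71)]
def W(P,p):
    c,s=np.cos(p[2]),np.sin(p[2]);Q=P/1000
    return np.c_[p[0]+c*Q[:,0]-s*Q[:,1],p[1]+s*Q[:,0]+c*Q[:,1],Q[:,2]]
def render(im,parts,win):
    u0,v0,u1,v1=win;m=np.zeros(((v1-v0)*S,(u1-u0)*S),np.uint8)
    for P in parts:
        c=P@np.array(im["R"]).T+np.array(im["t"])
        uv=np.c_[im["fx"]*c[:,0]/c[:,2]+im["cx"]-u0+.5,im["fy"]*c[:,1]/c[:,2]+im["cy"]-v0+.5]*S
        cv2.fillConvexPoly(m,cv2.convexHull(np.round((uv-.5/S)*16).astype(np.int32)),255,cv2.LINE_AA,4)
    m=cv2.GaussianBlur(m.astype(np.float32)/255,(0,0),S*.6)
    return cv2.resize(m,(u1-u0,v1-v0),interpolation=cv2.INTER_AREA)
def obs(im,win):
    u0,v0,u1,v1=win;p=im["pixels"][v0:v1,u0:u1].astype(np.float32)
    return np.clip((p.min(2)-40)/120,0,1)
def window(im,P,pad=8):
    uv=np.array([proj(im,q) for q in P]);a=np.floor(uv.min(0)-pad).astype(int);b=np.ceil(uv.max(0)+pad).astype(int)
    return [*a,*b]
def fit(ims,f,x0,scale,step):
    x0=np.array(x0,float);wins=[window(im,np.vstack(f(x0))) for im in ims];o=[obs(i,w) for i,w in zip(ims,wins)]
    L=lambda q:sum(np.mean(np.abs(render(i,f(x0+q*scale),w)-oo)) for i,w,oo in zip(ims,wins,o))
    n=len(x0);best=min((minimize(L,q,method="Nelder-Mead",options=dict(initial_simplex=np.vstack([q,q+np.diag(np.full(n,step))]),xatol=.02,fatol=1e-6,maxiter=600)) for q in(np.zeros(n),np.full(n,.7*step))),key=lambda r:r.fun)
    return x0+best.x*scale,best.fun
E
python3 - <<'E'
from fit import *
a=ctrl.get_image("scene");b=ctrl.get_image("top")
mm=1e-3
sc=np.array([mm,mm,.01,1,1])
fs=lambda x:[W(P,x[:3]) for P in STAND+TAB()+lid(x[3],x[4])+lid(-95,0,False,9.5)]
fl=lambda x:[W(P,[x[0],x[1],0]) for P in lid(0,0)]
for n,ims in(("scene",[a]),("top",[b]),("both",[a,b])):
    x,f=fit(ims,fs,[.645,.033,-.05,0,49],sc,5); print(n,"stand",np.round(x,4),round(f,4))
    y,f=fit(ims,fl,[.574,-.365],sc[:2],5); print(n,"lid_c",np.round(y,4),round(f,4))
out=[]
for im in(a,b):
    w=window(im,np.vstack(fs(x)));p=im["pixels"].copy();u0,v0,u1,v1=w
    m=(render(im,fs(x),w)>.5).astype(np.uint8)
    big=cv2.resize(p[v0:v1,u0:u1],None,fx=5,fy=5,interpolation=cv2.INTER_CUBIC);mb=cv2.resize(m,None,fx=5,fy=5,interpolation=cv2.INTER_NEAREST)
    cs,_=cv2.findContours(mb,cv2.RETR_EXTERNAL,cv2.CHAIN_APPROX_NONE);cv2.drawContours(big,cs,-1,(0,0,255),1)
    out.append(big)
H=max(o.shape[0] for o in out);pic=np.hstack([cv2.copyMakeBorder(o,0,H-o.shape[0],0,0,cv2.BORDER_CONSTANT) for o in out]);k=min(1,800/pic.shape[1],600/pic.shape[0])
cv2.imwrite("pics/fit1.png",cv2.resize(pic,None,fx=k,fy=k))
E
```

```text
scene stand [ 6.49500e-01  3.77000e-02 -7.47000e-02 -1.28820e+00  4.90446e+01] 0.0369
scene lid_c [ 0.5776 -0.3602] 0.0722
top stand [ 6.5350e-01  4.1400e-02 -7.0800e-02 -3.1467e+00  4.7462e+01] 0.1007
top lid_c [ 0.5799 -0.3584] 0.0702
both stand [ 6.52000e-01  3.97000e-02 -7.38000e-02 -2.12250e+00  4.84111e+01] 0.1511
both lid_c [ 0.5793 -0.359 ] 0.1478
```

View pics/fit1.png

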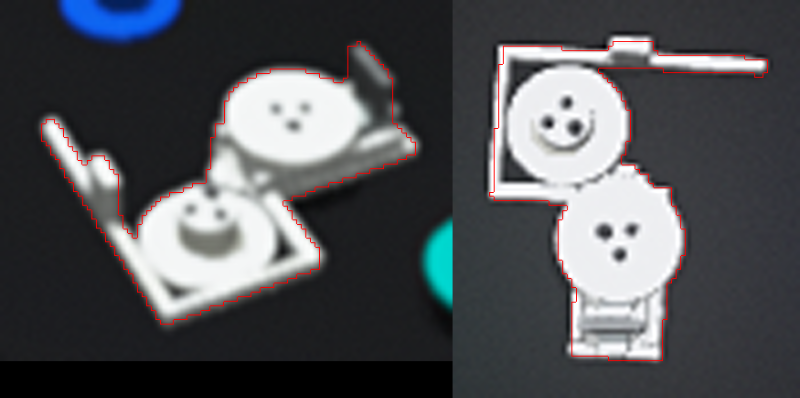

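```bash
cat >> h.py <<'E'
from scipy.spatial.transform import Rotation as Ro
ST=np.array([.652,.0397,-.0738])
def s2w(x,y): # stand mm -> world m
    c,s=np.cos(ST[2]),np.sin(ST[2]);return np.array([ST[0]+(c*x-s*y)/1e3,ST[1]+(s*x+c*y)/1e3])
def w2s(p):
    c,s=np.cos(ST[2]),np.sin(ST[2]);d=(np.array(p[:2])-ST[:2])*1e3;return np.array([c*d[0]+s*d[1],-s*d[0]+c*d[1]])
def togo(xy,tip,pos=None,rot=None):
    s=ctrl.get_state();pos=s["position"] if pos is None else pos
    R=Ro.from_rotvec(s["tool_rot"]).as_matrix();d=np.array([*xy,tip+.182])-pos
    ang=np.arctan2(R[1,0],R[0,0]);print("t",s["time"],"rows",np.round(R.T@d/.2,4),"yaw",round((ang-ST[2])/np.pi,4),"stand",np.round(w2s(pos),1),"tip",round(pos[2]-.182,4),"F",np.round(s["ft_force"],1))
E
python3 -m jog '{"translation":[[0.15,-0.05,0],[0.4,-0.14,0],[0.7,-0.24,0],[1,-0.34,0]],"yaw":[0.03,0.06,0.1,0.1],"jaw":[0,0,0,0]}'
python3 -c "
from h import *
togo([.579,-.359],.08)"
```

```text
time: 1.6
position: [0.3341, -0.5166, 0.405]
tool_rot: [3.139, -0.115, 0.0]
ft_force: [-0.1, -0.6, 0.8]
grip_width: 0.997
grip_force: 0.0
t 1.6 rows [ 1.1636 -0.8755  0.7147] yaw 0.0002 stand [-276.  -578.2] tip 0.223 F [-0.1 -0.6  0.8]
```

```bash
python3 -m jog '{"translation":[[0.25,-0.2,0],[0.5,-0.4,0],[0.75,-0.6,0.2],[0.92,-0.75,0.4],[1,-0.87,0.6],[1,-0.87,0.7]],"yaw":[0,0,0,0,0,0],"jaw":[0,0,0,0,0,0]}'
python3 - <<'E'
from fit import *
togo([.579,-.359],.011)
E
```

```text
time: 2.35
position: [0.5467, -0.3534, 0.2613]
tool_rot: [-3.135, 0.1, 0.004]
ft_force: [0.4, 0.3, 0.6]
grip_width: 0.994
grip_force: 0.0
t 2.35 rows [0.1641 0.0194 0.3409] yaw 0.0031 stand [ -76.1 -399.8] tip 0.0793 F [0.4 0.3 0.6]
```

```bash
python3 -m jog '{"translation":[[0.1,0.01,0],[0.164,0.02,0],[0.164,0.02,0.1],[0.164,0.02,0.2],[0.164,0.02,0.28]],"yaw":[0,0.003,0.003,0.003,0.003],"jaw":[0,0,0,0,0]}'
python3 - <<'E'
from fit import *
a=ctrl.get_image("scene");b=ctrl.get_image("top")
togo([.579,-.359],.011)
out=[]
for im in(a,b):
    u,v=np.round(proj(im,[.579,-.359,.02])).astype(int)
    out.append(cv2.resize(im["pixels"][v-40:v+40,u-40:u+40],(400,400),interpolation=cv2.INTER_CUBIC))
cv2.imwrite("pics/g.png",np.hstack(out))
E
```

```text
time: 2.98
position: [0.5758, -0.3647, 0.2063]
tool_rot: [-3.138, 0.128, 0.004]
ft_force: [-0.1, 0.1, -0.0]
grip_width: 0.995
grip_force: 0.0
t 3.075 rows [ 0.0157 -0.0274  0.0617] yaw -0.0023 stand [ -46.5 -408.5] tip 0.0233 F [-0.6 -0.  -0.9]
```

View pics/g.png

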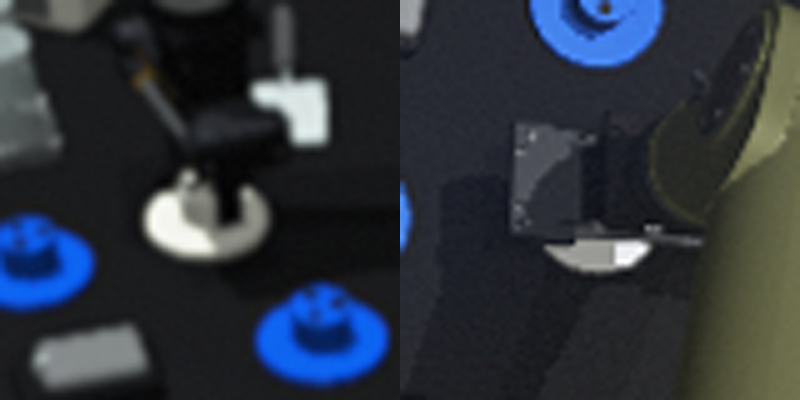

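```bash
python3 -m jog '{"translation":[[0.016,-0.027,0],[0.016,-0.027,0.06],[0.016,-0.027,0.06],[0.016,-0.027,0.06],[0.016,-0.027,0.06],[0.016,-0.027,0.06],[0.016,-0.027,0.06],[0.016,-0.027,0.06]],"yaw":[0,-0.002,-0.002,-0.002,-0.002,-0.002,-0.002,-0.002],"jaw":[0,0,0,1,1,1,1,1]}' 30
python3 -c "
from h import *
togo([.579,-.359],.011)"
```

```text
time: 4.08
position: [0.5808, -0.3594, 0.1968]
tool_rot: [-3.139, 0.117, -0.0]
ft_force: [0.4, 1.6, 0.9]
grip_width: 0.516
grip_force: 0.9
t 4.075 rows [-0.009  -0.0013  0.0192] yaw -0.0002 stand [ -41.6 -403.3] tip 0.0148 F [0.4 1.6 0.9]
```

```bash
python3 -m jog '{"translation":[[0.016,-0.027,0.06],[0.016,-0.027,0.06],[0,0,0],[0,0,-0.2],[0,0,-0.4],[0,0,-0.4],[0,0,-0.4]],"yaw":[0,0,0,0,0,0,0],"jaw":[1,1,1,1,1,1,1]}' 30
python3 -c "
from h import *
togo(s2w(-3,-58),.08)"
```

```text
time: 4.95
position: [0.5801, -0.3593, 0.275]
tool_rot: [-3.138, 0.117, 0.004]
ft_force: [-0.3, 0.1, -3.0]
grip_width: 0.496
grip_force: 30.0
t 4.95 rows [ 0.1956 -1.7261  0.0663] yaw -0.0002 stand [ -42.3 -403.2] tip 0.093 F [-0.3  0.1 -3. ]
```

```bash
python3 -m jog '{"translation":[[0.02,-0.2,0],[0.05,-0.45,0],[0.1,-0.7,0],[0.15,-0.9,0],[0.15,-0.9,0],[0.15,-0.9,0]],"yaw":[0,0,0,0,0,0],"jaw":[1,1,1,1,1,1]}'
python3 - <<'E'
from fit import *
a=ctrl.get_image("scene");b=ctrl.get_image("top")
togo(s2w(-3,-58),.08)
p=ctrl.get_state()["position"];out=[]
for im in(a,b):
    u,v=np.round(proj(im,[*p[:2],p[2]-.18])).astype(int)
    out.append(cv2.resize(im["pixels"][v-40:v+40,u-40:u+40],(400,400),interpolation=cv2.INTER_CUBIC))
    h=lambda d:[W(P,[0,0,0])+np.array([p[0]+d[0]/1e3,p[1]+d[1]/1e3,p[2]-.182+d[2]/1e3]) for P in lid(0,0)[:1]]
for s in ctrl.silhouettes("lid_c",a): print("s",s["p"],s["at"],s["region"].sum(),np.nonzero(s["region"])[0].min() , proj(a,[*p[:2],p[2]-.19]))
cv2.imwrite("pics/h.png",np.hstack(out))
E
```

```text
time: 5.7
position: [0.6233, -0.1827, 0.2746]
tool_rot: [3.139, -0.117, -0.006]
ft_force: [0.4, -0.4, -1.9]
grip_width: 0.497
grip_force: 30.0
t 5.8 rows [ 0.0438 -0.837   0.0659] yaw -0.001 stand [ -12.2 -225.4] tip 0.0933 F [-0.3 -0.8 -2.1]
s 0.97 [325.2, 241.9] 629 231 [227.40268449 169.87110863]
s 0.92 [180.3, 170.3] 337 160 [227.40268449 169.87110863]
s 0.91 [240.4, 185.7] 387 174 [227.40268449 169.87110863]
s 0.78 [224.9, 170.7] 171 165 [227.40268449 169.87110863]
s 0.75 [279.3, 210.3] 527 200 [227.40268449 169.87110863]
s 0.57 [258.8, 233.0] 520 224 [227.40268449 169.87110863]
```

View pics/h.png

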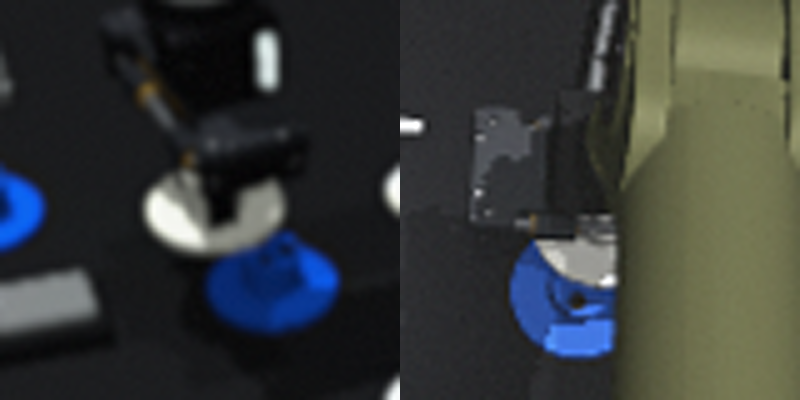

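```bash
python3 -m jog '{"translation":[[0,-0.2,0],[0,-0.45,0],[0,-0.65,0],[0,-0.8,0.1],[0,-0.8,0.15],[0,-0.8,0.15]],"yaw":[0,0,0,0,0,0],"jaw":[1,1,1,1,1,1]}'
python3 - <<'E'
from fit import *
togo(s2w(-10,-66),.012)
a=ctrl.get_image("scene")
p=ctrl.get_state()["position"]
def f(x): return [W(P,[p[0]+x[0],p[1]+x[1],ST[2]])+[0,0,p[2]-.182-.008] for P in (lid(0,0)+[box(-9.5,9.5,22,37,8,40),box(-9.5,9.5,-37,-22,8,40)])]
win=window(a,np.vstack(f([0,0])));u0,v0,u1,v1=win
o=obs(a,win);m=(o>.4).astype(np.uint8)
brim=lambda x:[f(x)[0]]
# edge points: convex hull of bright component -> compare with brim hull
n,l,st,c=cv2.connectedComponentsWithStats(m);print(st,np.round(c,1),win)
best=[]
for z in(-.008,-.012):
    L=lambda q:-np.sum((o[:,:]-.35)*render(a,[f(q/1e3)[0]+[0,0,z+.008]],win))
    r=min((minimize(L,q0,method="Nelder-Mead",options=dict(initial_simplex=np.array([[0,0],[4,0],[0,4.]])+q0)) for q0 in ([0,0],[-6,-6],[6,6.])),key=lambda r:r.fun);print(z,r.x,r.fun)
q=r.x/1e3
big=cv2.resize(a["pixels"][v0:v1,u0:u1],None,fx=6,fy=6,interpolation=cv2.INTER_CUBIC)
mm=cv2.resize((render(a,brim(q),win)>.5).astype(np.uint8),None,fx=6,fy=6,interpolation=cv2.INTER_NEAREST)
cs,_=cv2.findContours(mm,0,1);cv2.drawContours(big,cs,-1,(0,0,255),1);cv2.imwrite("pics/i.png",big)
E
```

```text
time: 6.6
position: [0.6354, -0.0247, 0.2454]
tool_rot: [3.138, -0.12, -0.004]
ft_force: [0.6, -0.3, -2.0]
grip_width: 0.501
grip_force: 30.0
t 6.6 rows [0.0096 0.0025 0.2571] yaw -0.0008 stand [-11.8 -65.4] tip 0.0634 F [ 0.6 -0.3 -2. ]
[[   0    0   45   43 1485]
 [  10   17   30   18  281]
 [  38   25    7   18   97]
 [   0   32   16   11   72]] [[21.4 18.2]
 [22.6 26.5]
 [41.6 34.8]
 [ 5.6 38.3]] [np.int64(224), np.int64(178), np.int64(269), np.int64(221)]
-0.008 [-3.40693146  3.96870646] -62.248023986816406
-0.012 [-5.83135276 -0.09797585] -62.890933990478516
```

View pics/i.png

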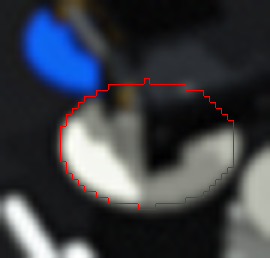

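```bash
python3 -m jog '{"translation":[[0.04,0,0],[0.04,0,0.1],[0.04,0,0.18],[0.04,0,0.22],[0.04,0,0.24],[0.04,0,0.25],[0.04,0,0.25]],"yaw":[0,0,0,0,0,0,0],"jaw":[1,1,1,1,1,1,1]}'
python3 -c "
from h import *
togo(s2w(0,-58),.0125)"
```

```text
time: 7.52
position: [0.6441, -0.0233, 0.1971]
tool_rot: [3.139, -0.117, 0.001]
ft_force: [0.2, 0.1, -2.8]
grip_width: 0.501
grip_force: 30.0
t 7.525 rows [ 0.0162 -0.027   0.0128] yaw -0.0002 stand [ -3.2 -63.4] tip 0.0151 F [ 0.2  0.1 -2.8]
```

Now down the last few mm until contact, in small rows.

```bash
python3 -m jog '{"translation":[[0,0,0.008],[0,0,0.012],[0,0,0.016],[0,0,0.016]],"yaw":[0,0,0,0],"jaw":[1,1,1,1]}'
python3 -c "
from h import *
togo(s2w(0,-58),.0125)"
```

```text
time: 8.02
position: [0.6439, -0.0233, 0.1935]
tool_rot: [3.139, -0.117, -0.0]
ft_force: [0.2, -0.1, -2.2]
grip_width: 0.497
grip_force: 30.0
t 8.025 rows [ 0.0172 -0.0273 -0.0052] yaw -0.0002 stand [ -3.4 -63.5] tip 0.0115 F [ 0.2 -0.1 -2.2]
```

```bash
python3 -m jog '{"translation":[[0,0,0.005],[0,0,0.01],[0,0,0.015],[0,0,0.015]],"yaw":[0,0,0,0],"jaw":[1,1,1,1]}'
```

```text
time: 8.52
position: [0.644, -0.0232, 0.1917]
tool_rot: [3.139, -0.117, 0.0]
ft_force: [-2.6, 0.6, 4.5]
grip_width: 0.497
grip_force: 29.9
```

```bash
python3 -m jog '{"translation":[[0.01,0,-0.004],[0.02,0,-0.004],[0.025,0,-0.004],[0.025,0,-0.004]],"yaw":[0,0,0,0],"jaw":[1,1,1,1]}'
python3 -m jog '{"translation":[[0.005,0,0],[0.01,0,0],[0.01,0,0]],"yaw":[0,0,0],"jaw":[1,1,1]}'
python3 -c "
from h import *
togo(s2w(0,-58),.0125)"
```

```text
time: 9.02
position: [0.6489, -0.0235, 0.1918]
tool_rot: [3.139, -0.117, -0.001]
ft_force: [-4.0, 0.4, 5.4]
grip_width: 0.5
grip_force: 29.9
time: 9.4
position: [0.6509, -0.0236, 0.1918]
tool_rot: [-3.139, 0.117, 0.001]
ft_force: [-4.4, -0.1, 5.3]
grip_width: 0.5
grip_force: 29.9
t 9.4 rows [-0.0177 -0.0261 -0.0136] yaw -0.0002 stand [  3.5 -63.2] tip 0.0098 F [-4.4 -0.1  5.3]
```

```bash
for i in 1; do :; done
python3 -m jog '{"translation":[[0.005,0,0],[0.01,0,0],[0.01,0,0]],"yaw":[0,0,0],"jaw":[1,1,1]}'
python3 -m jog '{"translation":[[0.005,0,0],[0.01,0,0],[0.01,0,0]],"yaw":[0,0,0],"jaw":[1,1,1]}'
```

```text
time: 9.78
position: [0.6529, -0.0237, 0.1918]
tool_rot: [-3.139, 0.117, 0.001]
ft_force: [-3.6, 1.9, 5.1]
grip_width: 0.499
grip_force: 29.9
time: 10.15
position: [0.6539, -0.0237, 0.1917]
tool_rot: [3.139, -0.117, -0.006]
ft_force: [-7.5, 1.4, 9.8]
grip_width: 0.499
grip_force: 29.9
```

```bash
python3 -m jog '{"translation":[[-0.003,-0.015,-0.003],[-0.003,-0.03,-0.003],[-0.003,-0.045,-0.003],[-0.003,-0.055,-0.003],[-0.003,-0.055,-0.003]],"yaw":[0,0,0,0,0],"jaw":[1,1,1,1,1]}'
python3 -m jog '{"translation":[[0,-0.005,0],[0,-0.01,0],[0,-0.01,0]],"yaw":[0,0,0],"jaw":[1,1,1]}'
python3 -c "
from h import *
togo(s2w(0,-48),.0125)"
```

```text
time: 10.78
position: [0.6543, -0.0169, 0.1915]
tool_rot: [3.134, -0.121, -0.005]
ft_force: [-5.2, -5.8, 4.3]
grip_width: 0.499
grip_force: 30.0
time: 11.15
position: [0.6545, -0.0153, 0.1915]
tool_rot: [3.133, -0.122, -0.006]
ft_force: [-6.3, -6.2, 5.2]
grip_width: 0.495
grip_force: 30.0
t 11.15 rows [-0.0327 -0.033  -0.015 ] yaw -0.0012 stand [  6.5 -54.6] tip 0.0095 F [-6.3 -6.2  5.2]
```

```bash
python3 -m jog '{"translation":[[0,-0.005,0],[0,-0.01,0],[0,-0.015,0],[0,-0.015,0]],"yaw":[0,0,0,0],"jaw":[1,1,1,1]}'
python3 -m jog '{"translation":[[0,-0.005,0],[0,-0.01,0],[0,-0.01,0]],"yaw":[0,0,0],"jaw":[1,1,1]}'
python3 -c "
from h import *
togo(s2w(0,-48),.0125)"
```

```text
time: 11.65
position: [0.6547, -0.0123, 0.1916]
tool_rot: [3.133, -0.122, -0.005]
ft_force: [-5.3, -6.8, 4.1]
grip_width: 0.498
grip_force: 30.0
time: 12.02
position: [0.6548, -0.0102, 0.1915]
tool_rot: [3.133, -0.122, -0.006]
ft_force: [-4.8, -6.1, 4.8]
grip_width: 0.498
grip_force: 30.0
t 12.025 rows [-0.0326 -0.0078 -0.0147] yaw -0.0012 stand [  6.5 -49.6] tip 0.0095 F [-4.8 -6.1  4.8]
```

```bash
python3 -m jog '{"translation":[[0,-0.005,0],[0,-0.01,0],[0,-0.01,0]],"yaw":[0,0,0],"jaw":[1,1,1]}'
python3 -m jog '{"translation":[[0,-0.005,0],[0,-0.008,0],[0,-0.008,0]],"yaw":[0,0,0],"jaw":[1,1,1]}'
python3 -c "
from h import *
togo(s2w(0,-48),.0125)"
```

```text
time: 12.4
position: [0.655, -0.0083, 0.1915]
tool_rot: [3.133, -0.122, -0.006]
ft_force: [-6.0, -6.5, 4.9]
grip_width: 0.499
grip_force: 30.0
time: 12.78
position: [0.6551, -0.0068, 0.1915]
tool_rot: [3.133, -0.122, -0.006]
ft_force: [-6.0, -6.4, 4.4]
grip_width: 0.503
grip_force: 30.0
t 12.775 rows [-0.0327  0.0097 -0.0147] yaw -0.0012 stand [  6.5 -46.1] tip 0.0095 F [-6.  -6.4  4.4]
```

```bash
python3 - <<'E'
from fit import *
out=[]
for n in("scene","top"):
    im=ctrl.get_image(n)
    u,v=np.round(proj(im,[*s2w(0,0),.02])).astype(int)
    out.append(cv2.resize(im["pixels"][v-32:v+32,u-32:u+32],(400,400),interpolation=cv2.INTER_CUBIC))
cv2.imwrite("pics/j.png",np.hstack(out))
E
```

```text
(no output)
```

View pics/j.png

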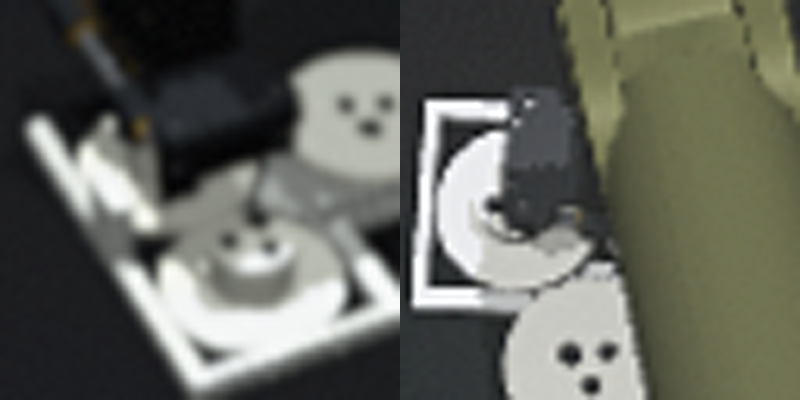

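```bash
python3 -m jog '{"translation":[[0,-0.004,0],[0,-0.008,0],[0,-0.008,0]],"yaw":[0,0,0],"jaw":[1,1,1]}'
python3 -m jog '{"translation":[[0,-0.004,0],[0,-0.008,0],[0,-0.008,0]],"yaw":[0,0,0],"jaw":[1,1,1]}'
```

```text
time: 13.25
position: [0.6552, -0.0057, 0.1915]
tool_rot: [3.132, -0.122, -0.006]
ft_force: [-5.9, -6.9, 5.1]
grip_width: 0.5
grip_force: 30.0
time: 13.62
position: [0.6553, -0.0046, 0.1916]
tool_rot: [3.132, -0.123, -0.006]
ft_force: [-6.9, -7.8, 5.5]
grip_width: 0.494
grip_force: 30.0
```

```bash
python3 -m jog '{"translation":[[-0.004,0.008,-0.008],[-0.006,0.014,-0.012],[-0.006,0.014,-0.012]],"yaw":[0,0,0],"jaw":[1,1,1]}'
```

```text
time: 14.0
position: [0.6547, -0.005, 0.1934]
tool_rot: [3.135, -0.119, -0.001]
ft_force: [-1.4, -6.8, -2.7]
grip_width: 0.496
grip_force: 30.0
```

```bash
python3 -m jog '{"translation":[[0,0.01,0.004],[0,0.018,0.008],[0,0.018,0.008]],"yaw":[0,0,0],"jaw":[1,1,1]}'
```

```text
time: 14.38
position: [0.6545, -0.0058, 0.1924]
tool_rot: [3.139, -0.117, -0.0]
ft_force: [-0.7, -3.2, -2.8]
grip_width: 0.499
grip_force: 30.0
```

```bash
python3 -m jog '{"translation":[[0,0.006,0.004],[0,0.01,0.006],[0,0.01,0.006]],"yaw":[0,0,0],"jaw":[1,1,1]}'
```

```text
time: 14.75
position: [0.6544, -0.0063, 0.192]
tool_rot: [-3.138, 0.115, -0.001]
ft_force: [-1.5, 0.2, 1.0]
grip_width: 0.5
grip_force: 30.0
```

```bash
python3 -m jog '{"translation":[[0,0,0],[0,0,0],[0,0,0],[0,0,-0.1],[0,0,-0.25],[0,0,-0.45],[0,0,-0.45]],"yaw":[0,0,0,0,0,0,0],"jaw":[0.3,0.3,0.3,0.3,0.3,0.3,0.3]}'
python3 -c "
from h import *
togo(s2w(-195,0),.1)"
```

```text
time: 15.62
position: [0.656, -0.0073, 0.2874]
tool_rot: [-3.139, 0.117, -0.015]
ft_force: [0.2, -0.2, -0.7]
grip_width: 0.698
grip_force: 0.0
t 15.625 rows [-1.0129 -0.2321  0.0177] yaw -0.0002 stand [  7.5 -46.6] tip 0.1054 F [ 0.2 -0.2 -0.7]
```

```bash
python3 -m jog '{"translation":[[-0.15,0,0],[-0.4,-0.05,0],[-0.7,-0.15,0],[-1,-0.23,0],[-1,-0.23,0],[-1,-0.23,0]],"yaw":[0,0,0,0,0,0],"jaw":[0.3,0.3,1,1,1,1]}'
python3 - <<'E'
from fit import *
togo(s2w(-195,0),.045)
out=[];fs=lambda x:[W(P,x[:3]) for P in lid(x[3],x[4])+lid(x[5],x[6])+STAND+TAB()+lid(-95,0,False,9.5)]
ims=[ctrl.get_image(n) for n in("scene","top")]
sc=np.array([1e-3,1e-3,.01,1,1,1,1])
x,f=fit(ims[:1],fs,[*ST,-1,49,0,-46],sc,3);print(np.round(x,4),f)
for im in ims:
    w=window(im,np.vstack(fs(x)));u0,v0,u1,v1=w
    big=cv2.resize(im["pixels"][v0:v1,u0:u1],None,fx=5,fy=5,interpolation=cv2.INTER_CUBIC)
    for P in fs(x)[:4]:
        hull=cv2.convexHull(np.array([(proj(im,q)-[u0,v0]+.5)*5 for q in P]).astype(np.int32));cv2.polylines(big,[hull],True,(0,0,255),1)
    out.append(big)
H=max(o.shape[0] for o in out);pic=np.hstack([cv2.copyMakeBorder(o,0,H-o.shape[0],0,0,cv2.BORDER_CONSTANT) for o in out]);k=min(1,800/pic.shape[1],600/pic.shape[0])
cv2.imwrite("pics/k.png",cv2.resize(pic,None,fx=k,fy=k))
E
```

```text
time: 16.38
position: [0.4587, 0.0529, 0.2823]
tool_rot: [3.139, -0.117, 0.003]
ft_force: [0.7, -0.5, -0.9]
grip_width: 0.33
grip_force: 0.0
t 16.375 rows [-0.0069 -0.0054  0.2765] yaw -0.0002 stand [-193.7   -1.1] tip 0.1003 F [ 0.7 -0.5 -0.9]
[ 6.49600e-01  3.78000e-02 -7.43000e-02 -1.50000e+00  5.00091e+01
 -1.06000e-02 -4.64454e+01] 0.0413891077041626
```

View pics/k.png

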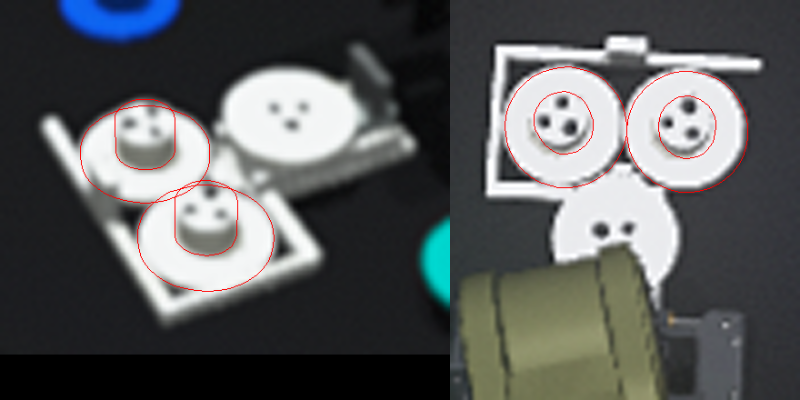

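```bash
python3 -m jog '{"translation":[[0,-0.005,0.1],[0,-0.005,0.2],[0,-0.005,0.275],[0,-0.005,0.275],[0.08,-0.005,0.275],[0.12,-0.005,0.275],[0.12,-0.005,0.275]],"yaw":[0,0,0,0,0,0,0],"jaw":[1,1,1,1,1,1,1]}' 10
python3 -c "
from h import *
togo(s2w(-107,0),.045)"
```

```text
time: 17.35
position: [0.4831, 0.0522, 0.2269]
tool_rot: [-3.139, 0.118, -0.0]
ft_force: [-2.6, -0.0, 1.5]
grip_width: 0.006
grip_force: 1.1
t 17.35 rows [ 3.119e-01 -2.000e-04 -6.000e-04] yaw -0.0003 stand [-169.4    0. ] tip 0.0449 F [-2.6 -0.   1.5]
```

```bash
python3 -m jog '{"translation":[[0.05,0,0],[0.1,0,0],[0.15,0,0],[0.2,0,0],[0.24,0,0],[0.27,0,0],[0.29,0,0],[0.29,0,0]],"yaw":[0,0,0,0,0,0,0,0],"jaw":[1,1,1,1,1,1,1,1]}'
python3 -c "
from h import *
togo(s2w(-107,0),.045)"
```

```text
time: 18.35
position: [0.5402, 0.048, 0.2265]
tool_rot: [3.139, -0.117, -0.003]
ft_force: [-5.1, 0.2, 3.7]
grip_width: 0.007
grip_force: 2.8
t 18.35 rows [ 0.0255  0.0001 -0.0026] yaw -0.0002 stand [-112.1    0. ] tip 0.0445 F [-5.1  0.2  3.7]
```

```bash
python3 -m jog '{"translation":[[0.01,0,0],[0.02,0,0],[0.03,0,0],[0.03,0,0]],"yaw":[0,0,0,0],"jaw":[1,1,1,1]}'
python3 -m jog '{"translation":[[0.01,0,0],[0.02,0,0],[0.02,0,0]],"yaw":[0,0,0],"jaw":[1,1,1]}'
python3 -c "
from h import *
togo(s2w(-107,0),.045)"
```

```text
time: 18.85
position: [0.5445, 0.0479, 0.2262]
tool_rot: [3.138, -0.117, -0.011]
ft_force: [-12.4, 0.6, 8.4]
grip_width: 0.008
grip_force: 6.1
time: 19.23
position: [0.546, 0.048, 0.2259]
tool_rot: [3.137, -0.116, -0.024]
ft_force: [-22.5, 0.8, 17.7]
grip_width: 0.007
grip_force: 11.3
t 19.225 rows [-0.0037  0.0024 -0.0054] yaw -0.0 stand [-106.3    0.5] tip 0.0439 F [-22.5   0.8  17.7]
```

```bash
python3 -m jog '{"translation":[[-0.05,0,0],[-0.1,0,0],[-0.16,0,0],[-0.22,0,0],[-0.28,0,0],[-0.34,0,0],[-0.42,0,0],[-0.42,0,-0.3]],"yaw":[0,0,0,0,0,0,0,0],"jaw":[1,1,1,1,1,1,0.4,0.4]}'
python3 -m jog '{"translation":[[0,0,-0.3],[0,0,-0.3],[0,0,-0.3]],"yaw":[0,0,0],"jaw":[0.4,0.4,0.4]}'
python3 - <<'E'
from fit import *
togo(s2w(-95,0),.034)
ims=[ctrl.get_image(n) for n in("scene","top")]
S0=[.6496,.0378,-.0743]
fs=lambda x:[W(P,S0) for P in lid(x[0],x[1],False,9.5)+STAND+TAB()+lid(-.5,49.7)+lid(0,-46.5)]
x,f=fit(ims[:1],fs,[-31,0],np.ones(2),3);print(np.round(x,1),f)
out=[]
for im in ims:
    w=window(im,np.vstack(fs(x)));u0,v0,u1,v1=w
    big=cv2.resize(im["pixels"][v0:v1,u0:u1],None,fx=5,fy=5,interpolation=cv2.INTER_CUBIC)
    for P in fs(x)[:2]:
        hull=cv2.convexHull(np.array([(proj(im,q)-[u0,v0]+.5)*5 for q in P]).astype(np.int32));cv2.polylines(big,[hull],True,(0,0,255),1)
    out.append(big)
H=max(o.shape[0] for o in out);pic=np.hstack([cv2.copyMakeBorder(o,0,H-o.shape[0],0,0,cv2.BORDER_CONSTANT) for o in out]);k=min(1,800/pic.shape[1],600/pic.shape[0])
cv2.imwrite("pics/l.png",cv2.resize(pic,None,fx=k,fy=k))
E
```

```text
time: 20.23
position: [0.4636, 0.0529, 0.284]
tool_rot: [3.139, -0.116, -0.012]
ft_force: [2.0, 0.0, 0.9]
grip_width: 0.152
grip_force: 0.0
time: 20.6
position: [0.4662, 0.0534, 0.3471]
tool_rot: [3.139, -0.117, 0.004]
ft_force: [0.1, -0.7, -0.4]
grip_width: 0.488
grip_force: 0.0
t 20.6 rows [ 0.4546 -0.0009  0.6566] yaw -0.0003 stand [-186.3   -0. ] tip 0.1651 F [ 0.1 -0.7 -0.4]
[-30.9  -0.2] 0.04008350148797035
```

View pics/l.png

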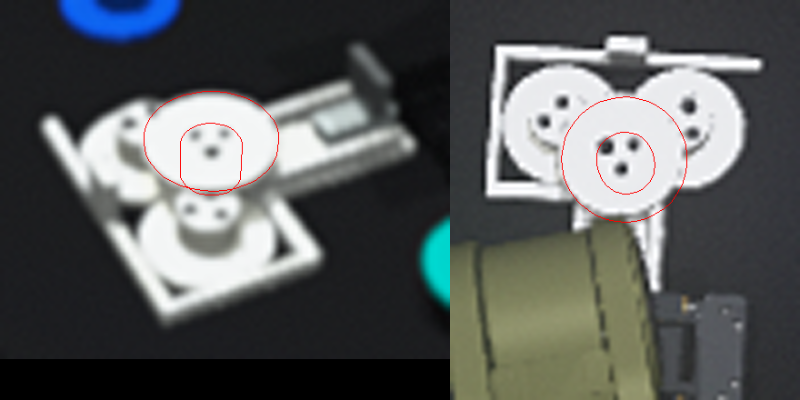

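```bash
python3 -m jog '{"translation":[[0.15,0,0],[0.3,0,0],[0.4,0,0],[0.4,0,0.2],[0.4,0,0.4],[0.4,0,0.55],[0.4,0,0.64],[0.4,0,0.64]],"yaw":[0,0,0,0,0,0,0,0],"jaw":[0.4,0.4,0.4,0.4,0.4,0.4,0.4,0.4]}'
python3 -c "
from h import *
togo(s2w(-82,0),.035)"
```

```text
time: 21.7
position: [0.5453, 0.0475, 0.2168]
tool_rot: [-3.139, 0.117, 0.006]
ft_force: [-0.4, -0.2, 0.8]
grip_width: 0.599
grip_force: 0.0
t 21.7 rows [ 0.1247 -0.0007 -0.0017] yaw -0.0002 stand [-1.069e+02 -1.000e-01] tip 0.0348 F [-0.4 -0.2  0.8]
```

```bash
python3 -m jog '{"translation":[[0.05,-0.007,0],[0.09,-0.007,0],[0.12,-0.007,0],[0.15,-0.007,0],[0.18,-0.007,0],[0.2,-0.007,0],[0.22,-0.007,0],[0.22,-0.007,0]],"yaw":[0,0,0,0,0,0,0,0],"jaw":[0.4,0.4,0.4,0.4,0.4,0.4,0.4,0.4]}'
python3 -c "
from h import *
togo(s2w(-50,0),.035)"
```

```text
time: 22.7
position: [0.5905, 0.0456, 0.2185]
tool_rot: [-3.139, 0.117, -0.001]
ft_force: [-0.2, 0.3, 0.4]
grip_width: 0.6
grip_force: 0.0
t 22.7 rows [0.059  0.0067 0.0074] yaw -0.0002 stand [-61.8   1.3] tip 0.0365 F [-0.2  0.3  0.4]
```

```bash
python3 -m jog '{"translation":[[0.01,0,0.007],[0.025,0,0.007],[0.04,0,0.007],[0.05,0,0.007],[0.05,0,0.007]],"yaw":[0,0,0,0,0],"jaw":[0.4,0.4,0.4,0.4,0.4]}'
python3 -m jog '{"translation":[[0.005,0,0],[0.01,0,0],[0.01,0,0]],"yaw":[0,0,0],"jaw":[0.4,0.4,0.4]}'
python3 - <<'E'
from fit import *
togo(s2w(-50,0),.035)
im=ctrl.get_image("scene")
S0=[.6496,.0378,-.0743]
fs=lambda x:[W(P,S0) for P in lid(x[0],x[1],False,8)+STAND+TAB()+lid(-.5,49.7)+lid(0,-46.5)]
w=window(im,np.vstack(lid(0,0)+lid(0,0)).reshape(-1,3)/1e3*0+[*s2w(0,0),.04],30);u0,v0,u1,v1=w
x=[0,0]
big=cv2.resize(im["pixels"][v0:v1,u0:u1],None,fx=8,fy=8,interpolation=cv2.INTER_CUBIC)
hull=cv2.convexHull(np.array([(proj(im,q)-[u0,v0]+.5)*8 for q in fs(x)[1]]).astype(np.int32));cv2.polylines(big,[hull],True,(0,0,255),1)
cv2.imwrite("pics/m.png",big)
E
```

```text
time: 23.32
position: [0.6003, 0.0448, 0.2171]
tool_rot: [3.139, -0.117, 0.001]
ft_force: [0.4, -0.2, -0.2]
grip_width: 0.599
grip_force: 0.1
time: 23.7
position: [0.6021, 0.0448, 0.2171]
tool_rot: [3.139, -0.117, -0.0]
ft_force: [-0.5, 0.2, 0.2]
grip_width: 0.598
grip_force: 0.3
t 23.7 rows [0.0008 0.0069 0.0003] yaw -0.0002 stand [-50.2   1.4] tip 0.0351 F [-0.5  0.2  0.2]
```

View pics/m.png

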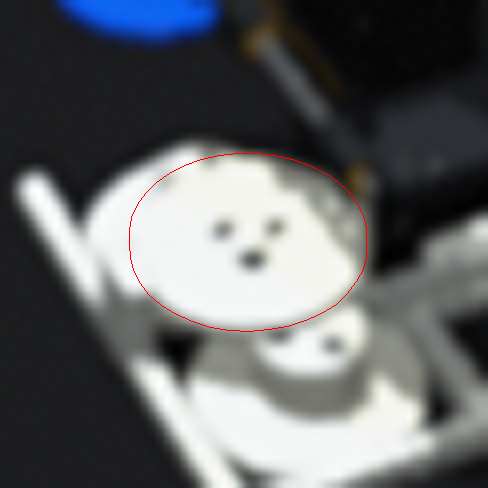

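```bash
python3 -m jog '{"translation":[[0.005,0,0],[0.01,0,0],[0.01,0,0]],"yaw":[0,0,0],"jaw":[0.4,0.4,0.4]}'
python3 -m jog '{"translation":[[0.005,0,0],[0.01,0,0],[0.01,0,0]],"yaw":[0,0,0],"jaw":[0.4,0.4,0.4]}'
python3 -m jog '{"translation":[[0.005,0,0],[0.01,0,0],[0.01,0,0]],"yaw":[0,0,0],"jaw":[0.4,0.4,0.4]}'
```

```text
time: 24.12
position: [0.6035, 0.0447, 0.2169]
tool_rot: [3.139, -0.117, -0.003]
ft_force: [-4.2, 0.8, 1.8]
grip_width: 0.601
grip_force: 2.0
time: 24.5
position: [0.6044, 0.0448, 0.2166]
tool_rot: [3.139, -0.116, -0.009]
ft_force: [-8.9, -0.2, 4.5]
grip_width: 0.601
grip_force: 4.2
time: 24.88
position: [0.6054, 0.0449, 0.2164]
tool_rot: [3.138, -0.116, -0.015]
ft_force: [-12.4, 0.1, 8.1]
grip_width: 0.601
grip_force: 6.4
```

```bash
python3 -m jog '{"translation":[[0.01,0,0],[0.02,0,0],[0.02,0,0]],"yaw":[0,0,0],"jaw":[0.4,0.4,0.4]}'
python3 -m jog '{"translation":[[-0.05,0,0],[-0.12,0,0],[-0.2,0,0],[-0.2,0,-0.3],[-0.2,0,-0.6],[-0.4,0,-0.7],[-0.6,0,-0.7],[-0.6,0,-0.7]],"yaw":[0,0,0,0,0,0,0,0],"jaw":[0.4,0.4,0.4,0.4,0.4,0.4,0.4,0.4]}'
python3 - <<'E'
from fit import *
ims=[ctrl.get_image(n) for n in("scene","top")];print(ctrl.get_state()["ft_force"])
S0=[.6496,.0378,-.0743,0,0,0,49.5,0,-46.5]
fs=lambda x:[W(P,x[:3]) for P in lid(x[3],x[4],False,8)+STAND+TAB()+lid(x[5],x[6])+lid(x[7],x[8])]
sc=np.array([1e-3,1e-3,.01]+[1]*6)
for s in(2,-2,4):
    x,f=fit(ims[:1],fs,S0,sc,s);print(np.round(x,4),f)
# lid_b only, both cameras, stand per camera
for im,st in((ims[0],[.6496,.0378,-.0743]),(ims[1],[.6535,.0414,-.0708])):
    g=lambda q:[W(P,st) for P in lid(q[0],q[1],False,8)+STAND+TAB()+lid(-.5,49.5)+lid(0,-46.5)]
    print(fit([im],g,[0,0],np.ones(2),3))
    print(sum([s["p"]>.3 and [tuple(np.round(w2s(ray(im,*s["at"],.046)),1))] or [] for s in ctrl.silhouettes("lid_b",im)],[]))
E
```

```text
time: 25.25
position: [0.6072, 0.045, 0.2161]
tool_rot: [3.137, -0.116, -0.026]
ft_force: [-21.4, -0.6, 14.2]
grip_width: 0.603
grip_force: 11.0
time: 26.25
position: [0.4905, 0.0534, 0.3578]
tool_rot: [3.137, -0.116, 0.004]
ft_force: [0.8, 0.1, 0.3]
grip_width: 0.598
grip_force: 0.0
[-0.38790369 -0.42526435  0.1484905 ]
[ 6.49500e-01  3.80000e-02 -7.44000e-02  7.39200e-01 -5.95500e-01
 -2.40050e+00  5.22318e+01  1.59210e+00 -4.65746e+01] 0.041005127131938934
[ 6.49600e-01  3.79000e-02 -7.49000e-02  5.83400e-01 -2.96300e-01
 -2.61220e+00  5.19340e+01  1.09290e+00 -4.67368e+01] 0.041018012911081314
[ 6.49500e-01  3.79000e-02 -7.46000e-02  6.94500e-01 -1.66900e-01
 -1.92260e+00  5.29439e+01  1.32730e+00 -4.66618e+01] 0.04099474102258682
(array([ 0.69169164, -0.32134795]), np.float64(0.04215943068265915))
[(np.float64(23.0), np.float64(74.0)), (np.float64(127.7), np.float64(-343.9)), (np.float64(-40.1), np.float64(-179.1)), (np.float64(-142.1), np.float64(192.5)), (np.float64(27.5), np.float64(-42.6))]
(array([ 5.4105684 , -9.17514523]), np.float64(0.2229318618774414))
[(np.float64(-62.4), np.float64(-217.2)), (np.float64(3.6), np.float64(10.8)), (np.float64(-15.5), np.float64(-65.1)), (np.float64(96.4), np.float64(-383.3)), (np.float64(-144.2), np.float64(190.9)), (np.float64(-10.3), np.float64(73.6))]
```

```bash
python3 -c "
from bench import ctrl
print(ctrl.close_job())"
```

```text
the job is handed in; nothing more can be done
None
```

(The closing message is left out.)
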